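# Open a ball valve in its holding block and show its bore to the inspection camera

### The arm

A 7-joint arm with a two-finger parallel gripper is mounted at the origin on a cart in front of the work surface, level with it; the furniture and walls round the work are solid. World frame = base frame: x ahead of the robot, y to its left, z up, the work surface at z = 0. Lengths are in mm, angles in rad, forces in N, time in s.
With the tool pointing down it reaches from about 400 to 850 mm from the base axis. Payload 4.5 kg.
Tool frame: the origin (TCP) lies at the very end of the fingers, on their centre line; the grasp point (between the pads) lies 19 mm behind it; z points along the fingers, y is the line along which they close (so a half turn about z gives the same grasp; the last joint's range is limited). The gripper opens to 88 mm and grips with 3 to 60 N. Pads are 18 mm wide; open, the fingers measure 123 mm over their backs; the gripper's body (75 mm by 187 mm) begins 45 mm behind the grasp point.
Start: joints at [-1.074, 0.689, -0.195, 1.565, 0.157, 0.902, -0.215], TCP at [279.02, 559.287, 238.743] pointing down, gripper open.
Joint ranges: [-3.01, 3.01], [-0.46, 2.08], [-1.47, 1.51], [0.13, 2.56], [-1, 4.14], [0.04, 2.09], [-2.66, 2.66]. Speed limits (rad/s): [2.57, 2.57, 3.14, 3.14, 3.14, 3.14, 3.14].

### API

Orientations are given as [roll, pitch, yaw] about the fixed x, y, z axes, in that order (R = Rz(yaw) Ry(pitch) Rx(roll)).
In Python, from plant import robot gives the robot as it stands.
- The arm moves only by the shell command python3 -m jog 'ROWS' [FORCE]. ROWS is text: rows parted by semicolons, each of 5 numbers parted by spaces: the closure, from 0 (fully open) to 1 (shut), then the shift along the tool's x, y, z in mm, then the turn about the tool's z in degrees. In form: claw x y z twist; .... A call has 1 to 5 rows; each row shifts and turns the commanded pose from where the row before left it, along the tool's axes as they then stand; what a row does not reach is not made up. A row lasts 1/10 s, in which the tool goes at most 50 mm and 8.59 degrees, less where a joint would pass 70% of its speed; a pose out of reach is approached as far as the arm can. A call is refused whole if a number of a shift passes 50 or a number of a turn 8.59, either way. A call with a gripper value outside its range is refused whole. The fingers move at their own pace and stop on an object; FORCE is the grip in N (left out, the last holds). Time passes only in rows, so rows that do not move let the fingers close. It gives the time, the measured TCP pose, the force, the opening and the grip force at its end, in the units of the state.
- robot.observe(): the state, without advancing time (a new reading comes with each control period).
- robot.capture(name): name is "scene" or "top"; returns a dict with "color" (400x640x3 uint8, red, green, blue), "fx", "fy", "cx", "cy" (pixels), "R" (3x3) and "t" (3): a world point X has camera coordinates R X + t. Camera axes: x right, y down, z forward; pixel columns grow to the right and rows downward; lengths in mm; the calibration is good to about 2 mm. A picture is of the moment at which its call begins. There is no depth.
- robot.close_job(): hands the job in; it is judged then, once.
The state is a dict: "time_s": time; "qpos": joint angles; "qd": joint speeds; "tau": joint torques, N m; "ee_pos": TCP position; "eef_rot": TCP orientation; "ft_force": force on the tool from outside, world axes, zero at the start; "torque": the same for the moment, N m; "grip_width": finger opening in mm; "finger_force": force on a finger pad.
Only numpy, scipy, OpenCV 4.12 (cv2) and the standard library are available. Lean on these libraries where they do the work, as an engineer would, in place of code of your own. Each camera call takes 0.05 s, during which the arm holds its last target. There are 200 camera calls.

### The job

Bore check: swing the lever of the shut brass ball valve fully open, in line with the pipe, while the valve sits in its holding block, then draw it straight out of the hexagon socket. Hold it up to the inspection camera, wherever that is aimed, so that the camera looks straight down the bore: pipe end away from the lever facing the lens, square and centred, 80 mm from the glass, lever on top. Finish still holding it there at rest; do not touch the camera or disturb the other things.

Things in the scene. Friction and masses are not known exactly. Their poses are not given: they have to be found in the camera images.
- valve_center (a point): Brass ball valve, about 0.32 kg, seated in the holding block. This point: on the bore axis, midway along the body, 18 mm above the underside. Valve axes: y along the bore, z up (lever side). Body 68 mm long (y -34 to +34 mm); hexagon ends, 33 mm across flats (top and bottom), corners at x = -19 and +19 mm. Grip it there, across x, from above, midway along.
- valve_mouth (a point): Centre of the valve's pipe end that must face the lens: 34 mm from valve_center along the valve's +y, on the bore axis. The lever points the other way when open. Valve axes.
- valve_pivot (a point): On the upright axis of the lever, straight above valve_center, at the height of the lever's outer half (40 mm above the bore axis). Valve axes.
- lever_end (a point): Middle of the outer end of the valve's flat lever, 85 mm from the pivot axis. Here the lever is 17 mm wide, 3 mm thick, free underneath; towards the pivot it steps down by 9 mm. It is stiff (about 0.15 N m) and stays where it is left; hard stops at both ends.
- valve_lever (a joint): Angle of the lever: 0 = fully open, against its stop, the lever along the bore, pointing to the valve's -y; 1.57 = fully shut, the lever across the bore, pointing to the valve's +x. Seen from above it opens clockwise.
- nest_seat (a point): Holding block, fixed: aluminium plate 130 x 80 x 10 mm with two black plastic holders. This point: above the plate's middle, 47 mm over the table, on the seated bore axis; valve_center starts here. Block axes: x along the bore, the way the valve is drawn out (valve +y); z up. Between the holders the valve is free on both sides over x = -25 to +26 mm.
- nest_socket (a point): Centre of the mouth of the block's hexagon socket (25 mm along block -x from nest_seat). Open at the top, but its lips reach over the valve's side corners. The holder is 64 mm wide, its top 64 mm above the table, and reaches 19 mm further along -x. The valve's end sits 9 mm deep in it with 1 to 2 mm play: it comes out only along block +x (11 mm or more), then up. Block axes.
- nest_saddle (a point): Middle of the open saddle under the valve's other end, on the bore axis (31 mm along block +x from nest_seat): 10 mm long, 60 mm wide outside, open at the top and both ends; its cheeks stand 20.5 mm either side of the axis and end 52 mm above the table. Block axes.
- lens (a point): Centre of the front glass of the inspection camera: grey box camera, round black lens, ring light 60 mm across, about 0.2 m above the table on a column stand. A stiff tilting head aims it a little down, towards the robot, differently each time. It looks along this point's -x; y is level, z the picture's up. The column is behind it, 0.27 m high; base 105 x 125 mm.
- spare_valve: Another brass ball valve, lying on the table (119 mm long, 59 mm high): a bystander. Origin at its underside.
- union: Pale plastic pipe union, 40 x 51 x 40 mm: a bystander. Origin at its underside.
- nipple: Brass hexagon nipple, 25 x 47 x 22 mm: a bystander. Origin at its underside.
- tape: Roll of thread tape lying flat, 51 mm across, 14 mm high: a bystander. Origin at its underside.
Things that resemble listed ones, but are neither listed nor needed, are in the scene too. What is shaped like the part that bears valve_center but black is not meant.

How it is judged (in metres and radians):
On the way, in this order (a step that is already met when the one before it is completed fails the run):
1. the lever is fully open (within 0.1 rad of its stop) while the valve still sits in the block (value of joint valve_lever below 0.1 rad and distance between valve_center and nest_seat below 0.008 m), for 0.2 s.
2. the valve is drawn out of the socket along the bore, by more than 9 mm, before it is lifted (x of valve_center in the frame of nest_seat above 0.009 m and z of valve_center in the frame of nest_seat below 0.03 m).
At the end, for the whole second after the job is handed in: Held at rest in the fingers, in the air, lever open (within 0.1 rad) and on top (within 15 degrees); the pipe end away from the lever faces the lens, 65 to 95 mm from the glass, within 12 mm of the lens axis sideways and up or down, the bore within 0.14 rad of that axis (value of joint valve_lever below 0.1 rad and x of valve_mouth in the frame of lens between -0.095 and -0.065 m and y of valve_mouth in the frame of lens between -0.012 and 0.012 m and z of valve_mouth in the frame of lens between -0.012 and 0.012 m and x of valve_center in the frame of lens below -0.095 m and angle between the y axis of valve_center and the x axis of lens, either way round below 0.14 rad and angle between the x axis of valve_center and the y axis of lens, either way round below 0.26 rad and angle between valve_center's own z axis and vertical below 0.8 rad and height (world z) of valve_center above 0.09 m and contact force between valve and the fingers above 1 N and linear speed of valve below 0.02 m/s and angular speed of valve below 0.2 rad/s); the arm keeps its last pose, push and grip.
It fails at once if the camera or its stand is touched (contact force between camera_stand and anything else above 1 N).
It fails at once if a bystander is moved by more than 20 mm (distance of any of spare_valve, union, nipple, tape from where it was at the start of the episode above 0.02 m).
It also fails if it takes over 51 s, if anything falls off the work surface, if the arm or the gripper's body presses on something with over 40 N, if the wrist force passes 120 N, or if a joint passes its speed limit or range.

## Working session

There is one attempt and no reset: what is moved stays moved. The work goes in short steps, Python scripts to look and compute and a shell command to move; the robot and the scene stay as the last step left them, time stands still between calls to the robot, and variables do not carry over. Pictures are saved under pics/ and viewed, at most 10 in all, crops included, and the job is handed in when it is done.

```bash
ls; mkdir -p pics; cat > h.py <<'E'
import numpy as np,cv2
from plant import robot
def cap(n):
    c=robot.capture(n)
    for k in("R","t"):c[k]=np.array(c[k],float)
    return c
def save(c,f,box=None,s=1):
    im=cv2.cvtColor(c["color"],cv2.COLOR_RGB2BGR)
    if box: x,y,w,h=box; im=im[y:y+h,x:x+w]
    if s!=1: im=cv2.resize(im,None,fx=s,fy=s,interpolation=cv2.INTER_CUBIC)
    cv2.imwrite("pics/"+f,im)
def proj(c,X):
    p=np.atleast_2d(X)@c["R"].T+c["t"]
    return np.c_[c["fx"]*p[:,0]/p[:,2]+c["cx"],c["fy"]*p[:,1]/p[:,2]+c["cy"]]
def ray(c,u,v):
    d=c["R"].T@np.array([(u-c["cx"])/c["fx"],(v-c["cy"])/c["fy"],1]);return -c["R"].T@c["t"],d/np.linalg.norm(d)
def plane(c,u,v,z):
    o,d=ray(c,u,v);return o+d*(z-o[2])/d[2]
def tri(c1,p1,c2,p2):
    A=np.zeros((3,3));b=np.zeros(3);L=[ray(c1,*p1),ray(c2,*p2)]
    for o,d in L:
        M=np.eye(3)-np.outer(d,d);A+=M;b+=M@o
    X=np.linalg.solve(A,b);return X,[np.linalg.norm(np.cross(X-o,d)) for o,d in L]
E
python3 - <<'E'
from h import *
np.set_printoptions(precision=1,suppress=True)
for n in("scene","top"):
    c=cap(n);save(c,n+"0.png");print(n,c["fx"],c["cx"],c["cy"],-c["R"].T@c["t"],c["R"].tolist())
print(robot.observe())
E
```

```text
pics
scene 407.8997343813042 316.53625237993555 201.5556567846957 [ -78.3 -454.8  787.2] [[0.5450777331541243, -0.8383809186193011, -0.002774908037752441], [-0.5550384774211019, -0.3583765815915817, -0.7506653810778788], [0.6283490697069793, 0.4107111650074646, -0.6606767632788252]]
top 401.7333339503569 311.87566339599744 202.6512404070947 [ 376.1  -68.9 1051. ] [[0.026635257891556043, -0.9988066443671765, 0.04093714944926065], [-0.9900521781477624, -0.03201727778885774, -0.13700941014347445], [0.13815660527793086, -0.036880633006659544, -0.9897234822550722]]
{'time_s': 0.1, 'qpos': array([-1.1,  0.7, -0.2,  1.6,  0.2,  0.9, -0.2]), 'qd': array([ 0.,  0.,  0., -0.,  0., -0., -0.]), 'tau': array([ -0. , -52.8,  -1.3, -15.4,  -0.1,   0. ,   0. ]), 'ee_pos': array([278.8, 558.8, 238. ]), 'eef_rot': array([-3.1,  0. ,  2.7]), 'ft_force': array([-0.8, -0.5,  0. ]), 'torque': array([-0. , -0. , -0.1]), 'finger_force': 0.0, 'grip_width': 88.28755645195025}
```

View pics/scene0.png

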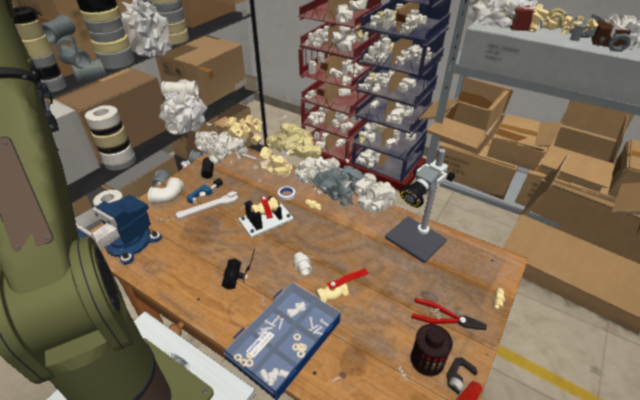

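View pics/top0.png

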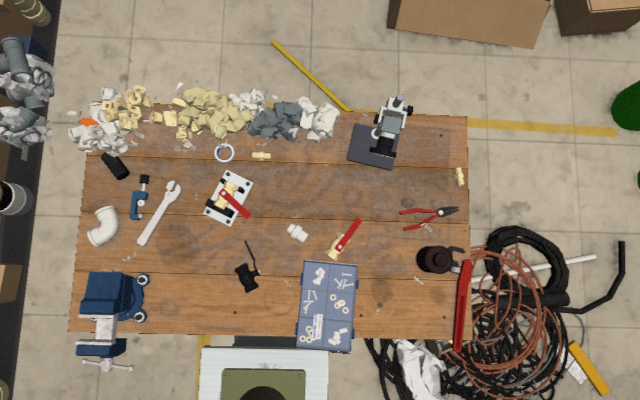

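The valve meant is the one in the holding block: top (229,198), scene (265,211). There are two lookalikes: the brass valve with red lever at top (343,240) lies free, so it's the spare, and the black one at top (247,277) is excluded by the task. The camera is at top (388,125), scene (418,192). I'll confirm in one enlarged crop.

```bash
python3 - <<'E'
from h import *
s=cap("scene");t=cap("top")
def cr(c,x,y,w,h,W=400,H=300):
    return cv2.resize(cv2.cvtColor(c["color"],4)[y:y+h,x:x+w],(W,H),interpolation=cv2.INTER_CUBIC)
im=np.vstack([np.hstack([cr(s,225,180,80,60),cr(t,190,165,80,60)]),np.hstack([cr(s,380,140,100,75),cr(t,340,90,80,60)])])
cv2.imwrite("pics/crop1.png",im)
E
```

```text
(no output)
```

View pics/crop1.png

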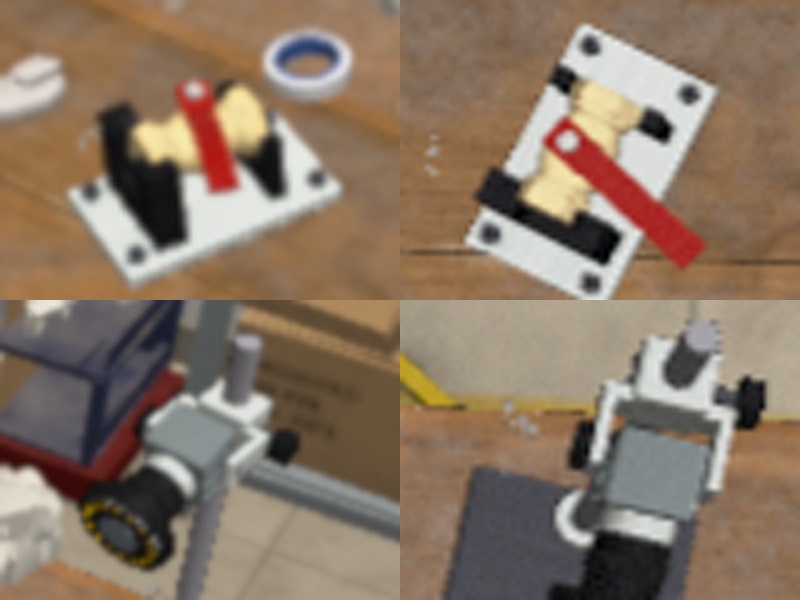

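The valve sits in the block with its red lever shut, pointing about −y. The thin, taller holder (socket) is on the robot side, the saddle on the far side. The ring light's ellipse is near scene (411,196), and the lens tip is near top (384,151). I'll measure the block, lever and ring next.

```bash
python3 - <<'E'
from h import *
np.set_printoptions(precision=1,suppress=True)
s=cap("scene");t=cap("top")
# plate screws
T=lambda x,y:(190+(x-400)/5-.4,165+y/5-.4); S=lambda x,y:(225+x/5-.4,180+y/5-.4)
for q in[(591,46),(689,93),(490,232),(591,284)]:print("scr top",plane(t,*T(*q),11))
for q in[(90,191),(137,255),(316,178)]:print("scr scn",plane(s,*S(*q),11))
print("pivot tri",tri(t,T(568,140),s,S(194,90)))
for c,n,b in((t,"t",(190,165,80,60)),(s,"s",(225,180,80,60))):
    h=cv2.cvtColor(c["color"],cv2.COLOR_RGB2HSV);x,y,w,hh=b
    m=((h[...,1]>170)&((h[...,0]<6)|(h[...,0]>172))&(h[...,2]>90)).astype(np.uint8)
    mm=np.zeros_like(m);mm[y:y+hh,x:x+w]=m[y:y+hh,x:x+w]
    k=max(cv2.findContours(mm,0,1)[0],key=cv2.contourArea)
    print(n,"lever",cv2.minAreaRect(k),cv2.boxPoints(cv2.minAreaRect(k)).tolist())
    for p in cv2.boxPoints(cv2.minAreaRect(k)):print(plane(c,*p,87))
def cr(c,x,y,w,h):return cv2.resize(cv2.cvtColor(c["color"],4)[y:y+h,x:x+w],(400,600),interpolation=cv2.INTER_CUBIC)
cv2.imwrite("pics/crop2.png",np.hstack([cr(s,398,155,50,75),cr(t,365,92,50,75)]))
E
```

```text
scr top [590.4 114.7  11. ]
scr top [567.2  62.4  11. ]
scr top [490.8 160.9  11. ]
scr top [465.5 107.8  11. ]
scr scn [492.5 162.   11. ]
scr scn [468.3 108.4  11. ]
scr scn [568.6  63.5  11. ]
pivot tri (array([529.1, 110.4,  82.2]), [np.float64(0.21379324463712443), np.float64(0.21379324463714766)])
t lever ((234.68679809570312, 203.29623413085938), (37.041996002197266, 6.388669967651367), 42.51044845581055) [[218.87547302246094, 193.1358642578125], [223.1924591064453, 188.42642211914062], [250.4981231689453, 213.45660400390625], [246.18113708496094, 218.16604614257812]]
[526.6 119.9  87. ]
[538.4 110.3  87. ]
[479.7  41.9  87. ]
[468.1  51.6  87. ]
s lever ((266.0653991699219, 207.57308959960938), (19.207569122314453, 6.314816951751709), 74.74488067626953) [[260.4923400878906, 199.1384735107422], [266.5846252441406, 197.47694396972656], [271.6384582519531, 216.00770568847656], [265.5461730957031, 217.6692352294922]]
[516.1 108.9  87. ]
[530.   99.7  87. ]
[481.   44.9  87. ]
[468.  54.  87.]
```

View pics/crop2.png

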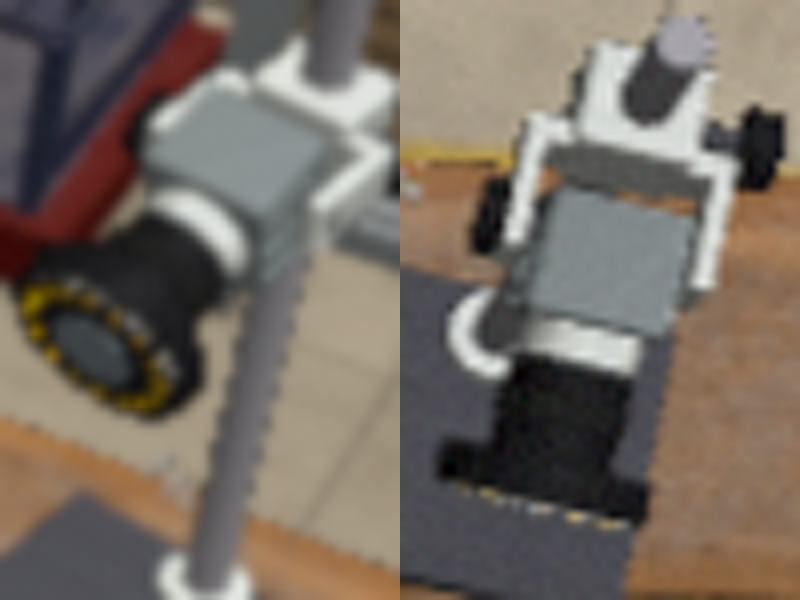

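Left half (scene): the ring-light ellipse is centred about crop (97,348), and the box's top face has clear corners. Right half (top): the same box face shows, with the front rim at crop (455–640, 485–525). I'll triangulate the box corners and ring centre for the lens position and direction.

```bash
python3 - <<'E'
from h import *
np.set_printoptions(precision=3,suppress=True)
s=cap("scene");t=cap("top")
S=lambda x,y:(398+x/8-.44,155+y/8-.44); T=lambda x,y:(365+(x-400)/8-.44,92+y/8-.44)
P={}
for k,a,b in(("RL",(565,190),(205,85)),("RR",(695,210),(325,135)),("FR",(665,330),(265,205)),("FL",(530,310),(145,150)),("ring",(547,503),(97,348)),("coltop",(685,40),(0,0))):
    if k=="coltop":break
    P[k],e=tri(t,T(*a),s,S(*b));print(k,P[k],e[0])
a=(P["RL"]+P["RR"]-P["FL"]-P["FR"])/2;b=(P["RL"]-P["RR"]+P["FL"]-P["FR"])/2
print("len",np.linalg.norm(a),np.linalg.norm(b));a/=np.linalg.norm(a);b/=np.linalg.norm(b)
print("lens x",a,"pitch",np.arcsin(a[2]),"yaw",np.arctan2(a[1],a[0]),"left",b,np.arctan2(-b[0],b[1]),"up",np.cross(a,b))
# top column end z=270, base
print("coltop",plane(t,*T(685,40),270))
# ring ellipse by yellow LEDs
h=cv2.cvtColor(s["color"],cv2.COLOR_RGB2HSV)[190:212,398:426]
m=(h[...,1]>110)&(h[...,2]>70)&(h[...,0]>18)&(h[...,0]<34)
for r in m.astype(int):print("".join(".#"[v] for v in r))
yx=np.argwhere(m);pts=(yx[:,::-1]+[398,190]).astype(np.float32)
e=cv2.fitEllipse(cv2.convexHull(pts));print(e)
o,d=ray(s,*e[0]);dist=np.linalg.norm(P["ring"]-o);print("dist",dist,"ang to view",np.arccos(e[1][0]/e[1][1]),"box gives",np.arccos(abs(a@d)), "major mm",e[1][1]/s["fx"]*dist)
# axis from minor-axis dir in scene: plane normal
th=np.deg2rad(e[2]);print("minor dir",np.cos(th),np.sin(th))
q=proj(s,np.array([P["ring"],P["ring"]+20*a]));print("box axis dir in img",q[1]-q[0])
print({k:np.round(v,3).tolist() for k,v in robot.observe().items() if k in("ee_pos","eef_rot","time_s")})
E
```

```text
RL [ 681.326 -249.023  237.621] 1.1923047780653968
RR [ 678.244 -284.957  236.317] 0.3494678600488274
FR [ 647.821 -279.545  229.054] 0.6427749555600517
FL [ 651.337 -242.768  230.582] 0.5444534695101522
ring [ 607.665 -254.161  194.776] 0.6694682070115332
len 31.584567634427994 36.53234136637443
lens x [ 0.956 -0.185  0.226] pitch 0.22839209490569842 yaw -0.1907715077653049 left [0.09  0.995 0.039] -0.0904944178263267 up [-0.232 -0.017  0.968]
coltop [ 711.37  -273.919  270.   ]
............................
...######...................
...###....##................
...##.......................
...#..........#.............
...##.........#.............
...###......................
....#............#..........
.....##.....................
......##....................
...................#........
...................#........
.........#.........##.......
...........##......##.......
............#......#........
..............######........
.................#..........
............................
............................
............................
............................
............................
((409.1578369140625, 197.93089294433594), (9.451441764831543, 21.634389877319336), 128.6857147216797)
dist 928.3303836686914 ang to view 1.1186788923813407 box gives 1.022509721841628 major mm 49.23725063394021
minor dir -0.6250480559826856 0.7805862717933653
box axis dir in img [ 5.271 -5.645]
{'time_s': 0.4, 'ee_pos': [279.013, 559.199, 238.614], 'eef_rot': [-3.141, -0.0, 2.679]}
```

The lens's yaw agrees at about −0.17 (box and ring line), but pitch is spread over 0.23–0.33. I'll take one sharper crop and read it directly.

```bash
python3 - <<'E'
from h import *
np.set_printoptions(precision=3,suppress=True)
def avg(n):
    c=cap(n);a=np.mean([c["color"].astype(float)]+[cap(n)["color"].astype(float) for _ in range(5)],0);c["color"]=np.clip(a*1.3,0,255).astype(np.uint8);return c
s=avg("scene");t=avg("top")
def cr(c,x,y,w,h):return cv2.resize(cv2.cvtColor(c["color"],4)[y:y+h,x:x+w],(400,600),interpolation=cv2.INTER_LANCZOS4)
cv2.imwrite("pics/crop3.png",np.hstack([cr(s,398,176,32,48)[:, :400],cr(t,366,126,32,48)]))
R=np.array([607.7,-254.2,194.8])
for p in(.2,.25,.3,.35):
  for y in(-.14,-.17,-.2):
    n=np.array([np.cos(p)*np.cos(y),np.cos(p)*np.sin(y),np.sin(p)])
    out=[]
    for c in(s,t):
        q=proj(c,np.array([R,R+40*n]));v=q[1]-q[0];d=ray(c,*q[0])[1]
        out+=[np.rad2deg(np.arctan2(-v[1],v[0])),n@d]
    print(p,y,np.array(out))
E
```

```text
0.2 -0.14 [49.297  0.561 79.661  0.088]
0.2 -0.17 [47.432  0.551 77.992  0.093]
0.2 -0.2 [45.604  0.541 76.322  0.098]
0.25 -0.14 [50.587  0.522 79.18   0.039]
0.25 -0.17 [48.784  0.512 77.536  0.044]
0.25 -0.2 [47.015  0.502 75.892  0.048]
0.3 -0.14 [51.806  0.482 78.702 -0.01 ]
0.3 -0.17 [50.066  0.472 77.083 -0.006]
0.3 -0.2 [48.355  0.462 75.464 -0.001]
0.35 -0.14 [52.966  0.44  78.223 -0.059]
0.35 -0.17 [51.287  0.431 76.63  -0.055]
0.35 -0.2 [49.635  0.421 75.036 -0.051]
```

View pics/crop3.png

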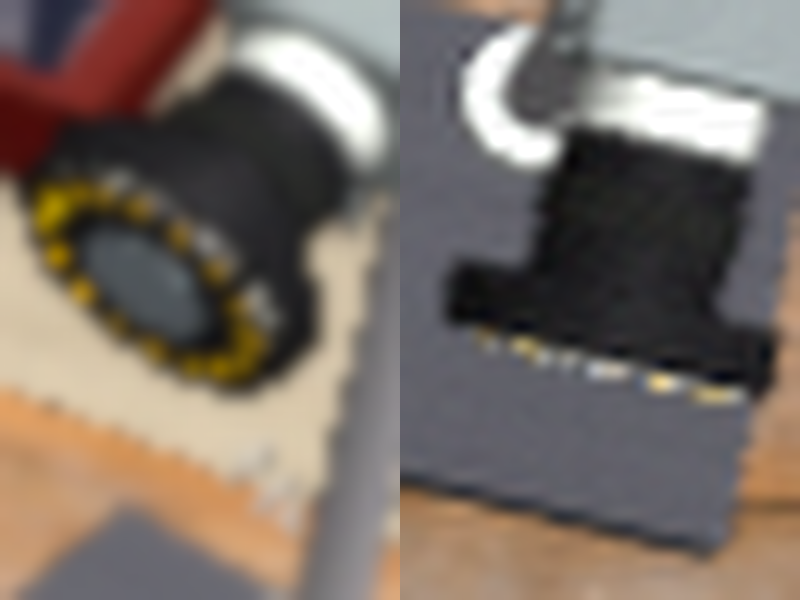

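Scene half: LED ellipse centres are (50,210) to (255,360), minor width about 107 against major about 250. Top half: the ring is almost edge-on, running (480,335) to (740,395). So pitch ≈ 0.31, yaw ≈ −0.16, and the lens is at (608,−254,195).

The block is at (529,112) with yaw −24.3°. I'll close the fingers and move beside the lever.

```bash
python3 -m jog '1 -32 -27 0 -2.2;1 -32 -27 0 0;1 -32 -27 0 0;1 -32 -27 0 0;1 -32 -27 0 0' 20
python3 -m jog '1 -32 -27 0 0;1 -32 -27 0 0;1 -32 -27 0 0;1 -32 -27 0 0;1 -32 -27 0 0'
python3 -m jog '1 -32 -27 0 0;1 -32 -27 0 0;1 -32 -27 0 0;1 0 0 0 0'
cat >uw.py <<'E'
from plant import robot
import numpy as np
o=robot.observe();p=o["ee_pos"];d=p[:2]-[529,111.5]
print("t",o["time_s"],"uw",np.round([d@[-.911,.411],d@[.411,.911]],1),"z",round(p[2],1),"rot",np.round(o["eef_rot"],3),"f",np.round(o["ft_force"],1),"w",round(o["grip_width"],1),"ff",round(o["finger_force"],1))
y=o["eef_rot"][2];print("yaw err deg",np.rad2deg(y-2.718))
E
python3 uw.py
```

```text
time_s: 1.5
ee_pos: [368.4, 368.3, 238.9]
eef_rot: [3.141, 0.0, 2.717]
ft_force: [0.7, 0.4, 0.8]
grip_width: 50.6
finger_force: 0.0
time_s: 2.0
ee_pos: [458.7, 179.3, 238.9]
eef_rot: [3.141, 0.0, 2.717]
ft_force: [0.9, 0.2, 0.7]
grip_width: 10.4
finger_force: 0.0
time_s: 2.4
ee_pos: [514.5, 60.1, 238.6]
eef_rot: [-3.139, 0.003, 2.706]
ft_force: [0.2, -1.1, -0.5]
grip_width: 0.6
finger_force: 0.0
t 2.4 uw [ -7.9 -52.8] z 238.6 rot [-3.139e+00  3.000e-03  2.706e+00] f [ 0.2 -1.1 -0.5] w 0.6 ff 0.0
yaw err deg -0.6889262450650311
```

```bash
python3 -m jog '1 -12 -32 0 0;1 0 0 40 0;1 0 0 40 0;1 0 0 40 0;1 0 0 20 0'; python3 -m jog '1 0 0 10 0;1 0 0 0 0;1 0 0 0 0'|head -1;python3 uw.py
```

```text
time_s: 2.9
ee_pos: [508.4, 33.9, 96.2]
eef_rot: [-3.14, -0.003, 2.718]
ft_force: [0.3, -0.3, 0.0]
grip_width: 0.5
finger_force: 0.0
time_s: 3.2
t 3.2 uw [-15.1 -78.4] z 89.5 rot [3.141e+00 1.000e-03 2.718e+00] f [-0.1  0.2  0.5] w 0.4 ff 0.0
yaw err deg -0.02795499299797423
```

```bash
python3 -m jog '1 0 -7 6 0;1 0 0 6 0;1 8 0 0 0;1 9 0 0 0;1 8 2 0 0'; python3 -m jog '1 8 2 0 0;1 8 4 0 0;1 8 5 0 0;1 6 6 0 0;1 6 7 0 0'; python3 -m jog '1 6 8 0 0;1 5 8 0 0;1 3 8 0 0;1 2 4 0 0;1 0 0 0 0'; python3 uw.py; python3 - <<'E'
from h import *
s=cap("scene");t=cap("top")
def cr(c,x,y,w,h,W=400,H=300):return cv2.resize(cv2.cvtColor(c["color"],4)[y:y+h,x:x+w],(W,H),interpolation=cv2.INTER_CUBIC)
cv2.imwrite("pics/push.png",np.hstack([cr(s,215,150,120,90),cr(t,180,140,120,90)]))
E
```

```text
time_s: 3.7
ee_pos: [484.6, 39.3, 77.0]
eef_rot: [3.141, 0.001, 2.717]
ft_force: [2.5, -0.4, 0.1]
grip_width: 0.7
finger_force: 1.4
time_s: 4.2
ee_pos: [461.1, 76.0, 76.7]
eef_rot: [-3.14, -0.001, 2.717]
ft_force: [0.7, -2.5, 2.1]
grip_width: 0.8
finger_force: 1.6
time_s: 4.7
ee_pos: [459.1, 109.3, 76.6]
eef_rot: [3.141, -0.0, 2.719]
ft_force: [-0.2, -0.6, -0.1]
grip_width: 0.6
finger_force: 0.1
t 4.7 uw [ 62.8 -30.8] z 76.6 rot [ 3.141 -0.     2.719] f [-0.2 -0.6 -0.1] w 0.6 ff 0.1
yaw err deg 0.047762611637715516
```

View pics/push.png

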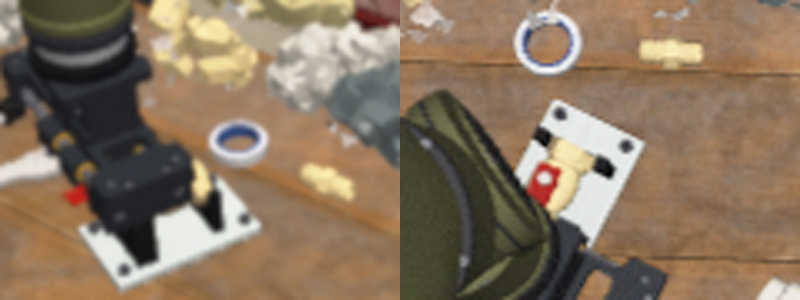

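The lever has swung almost into line; its tip shows at scene crop (75,195). I'll push gently onto the stop.

```bash
python3 -m jog '1 0 3 0 0;1 0 2 0 0;1 0 1 0 0;1 0 0 0 0'; python3 uw.py;  python3 -m jog '1 0 2 0 0;1 0 1 0 0;1 0 0 0 0'; python3 uw.py
```

```text
time_s: 5.2
ee_pos: [460.8, 113.1, 76.6]
eef_rot: [-3.141, -0.001, 2.717]
ft_force: [-3.0, -1.4, 1.0]
grip_width: 0.5
finger_force: 1.2
t 5.2 uw [ 62.8 -26.5] z 76.6 rot [-3.141e+00 -1.000e-03  2.717e+00] f [-3.  -1.4  1. ] w 0.5 ff 1.2
yaw err deg -0.03863247487254671
time_s: 5.5
ee_pos: [462.7, 116.3, 76.6]
eef_rot: [3.142, -0.0, 2.717]
ft_force: [-2.2, -0.2, -0.1]
grip_width: 0.5
finger_force: 1.1
t 5.5 uw [ 62.4 -22.9] z 76.6 rot [ 3.142 -0.     2.717] f [-2.2 -0.2 -0.1] w 0.5 ff 1.1
yaw err deg -0.02956778655017122
```

```bash
python3 -m jog '1 0 2 0 0;1 0 1 0 0;1 0 0 0 0'|sed -n 4p; python3 uw.py;  python3 -m jog '1 0 2 0 0;1 0 1 0 0;1 0 0 0 0'|sed -n 4p; python3 uw.py
```

```text
ft_force: [-2.5, -1.6, 1.2]
t 5.8 uw [ 62.4 -20. ] z 76.7 rot [-3.141 -0.     2.717] f [-2.5 -1.6  1.2] w 0.6 ff 1.5
yaw err deg -0.0420943284115655
ft_force: [-3.8, -1.9, 3.1]
t 6.1 uw [ 62.4 -17.4] z 76.7 rot [-3.141 -0.     2.717] f [-3.8 -1.9  3.1] w 0.2 ff 2.2
yaw err deg -0.0503262366697693
```

```bash
python3 -m jog '1 0 2 0 0;1 0 0 0 0'|sed -n 4p; python3 uw.py
```

```text
ft_force: [-4.3, -4.1, 4.2]
t 6.3 uw [ 62.5 -16.6] z 76.7 rot [-3.139e+00 -1.000e-03  2.716e+00] f [-4.3 -4.1  4.2] w 0.3 ff 3.3
yaw err deg -0.10264203198470914
```

The force now exceeds what lever friction alone gives, so it's on the stop. I'll back off, rise, open, and look.

```bash
python3 -m jog '1 0 1 0 0;1 0 0 0 0;1 0 -12 0 0;1 0 -10 -30 0;0 0 0 -40 0'|sed -n 4p; python3 -m jog '0 -40 0 -30 0;0 -50 0 0 0;0 -50 0 0 0;0 -50 0 0 0'|head -2
python3 - <<'E'
from h import *
s=cap("scene");t=cap("top")
def cr(c,x,y,w,h,W=400,H=300):return cv2.resize(cv2.cvtColor(c["color"],4)[y:y+h,x:x+w],(W,H),interpolation=cv2.INTER_CUBIC)
cv2.imwrite("pics/open.png",np.hstack([cr(s,225,180,80,60),cr(t,190,165,80,60)]))
E
python3 uw.py
```

```text
ft_force: [0.3, 0.6, -0.7]
time_s: 7.2
ee_pos: [634.4, 25.1, 178.1]
t 7.3 uw [-137.3  -37.6] z 177.4 rot [3.137 0.012 2.709] f [-0.9 -0.3 -0.2] w 46.6 ff 0.0
yaw err deg -0.5148306643010149
```

View pics/open.png

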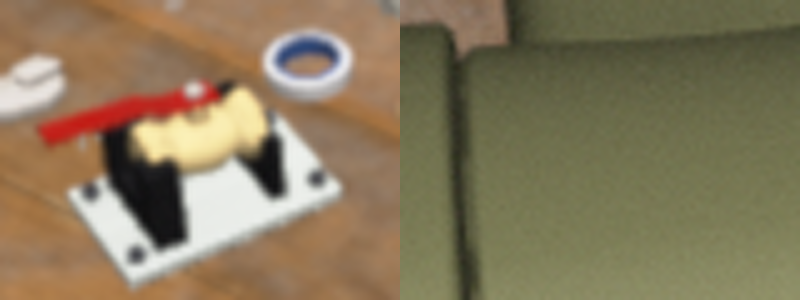

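The scene crop shows the lever in line over the bore: tip at (45,137), pivot screw at (194,90). The valve is still seated. I'll check the angle numerically and move above the valve.

```bash
python3 - <<'E'
from h import *
s=cap("scene")
e=plane(s,233.6,207,88);p=plane(s,263.4,197.6,83);v=(e-p)[:2];print(e,p,np.hypot(*v),np.rad2deg(np.arctan2(v[1],v[0])),"want 155.7")
E
python3 -m jog '0 46 19 0 0;0 46 19 0 0;0 46 0 0 0;0 0 0 0 0'|head -2; python3 uw.py
```

```text
[453.97979849 146.59101579  88.        ] [528.55725211 109.60390302  83.        ] 83.24567916260914 153.62062588016894 want 155.7
time_s: 7.75
ee_pos: [512.9, 122.2, 176.7]
t 7.75 uw [19.1  3.1] z 176.7 rot [-3.141 -0.007  2.728] f [ 0.2 -0.4 -0.1] w 82.4 ff 0.0
yaw err deg 0.556262649822225
```

```bash
python3 -m jog '0 -18 -3 30 0;0 0 0 40 0;0 0 0 30 0;0 0 0 0 0'|head -2; python3 uw.py
```

```text
time_s: 8.15
ee_pos: [533.6, 107.1, 73.8]
t 8.15 uw [-6.  -2.1] z 73.8 rot [-3.139 -0.004  2.718] f [-0.3  0.4  1.3] w 88.6 ff 0.0
yaw err deg 0.009750138241692885
```

```bash
python3 -m jog '0 5 2 0 0;0 0 0 20 0;0 0 0 18 0;0 0 0 4 0;0 0 0 0 0'|head -2; python3 uw.py
```

```text
time_s: 8.65
ee_pos: [532.5, 111.8, 35.8]
t 8.65 uw [-3.   1.7] z 35.8 rot [3.140e+00 1.000e-03 2.718e+00] f [ 0.1 -0.3  0.2] w 88.3 ff 0.0
yaw err deg -0.024507290671435016
```

```bash
python3 -m jog '0 1 -1 6 0;0 0 0 0 0;0 0 0 0 0'|head -2; python3 uw.py; python3 -m jog '1 0 0 0 0;1 0 0 0 0;1 0 0 0 0;1 0 0 0 0;1 0 0 0 0' 10;python3 -m jog '1 0 0 0 0;1 0 0 0 0;1 0 0 0 0;1 0 0 0 0'; python3 uw.py
```

```text
time_s: 8.95
ee_pos: [530.8, 110.7, 29.2]
t 8.95 uw [-1.9  0. ] z 29.2 rot [3.141e+00 1.000e-03 2.717e+00] f [ 0.  -0.1 -0.1] w 87.9 ff 0.0
yaw err deg -0.048611156465327335
time_s: 9.45
ee_pos: [530.6, 110.7, 28.7]
eef_rot: [3.142, -0.0, 2.717]
ft_force: [-0.5, -0.5, 0.4]
grip_width: 49.7
finger_force: 0.0
time_s: 9.85
ee_pos: [530.5, 110.5, 28.7]
eef_rot: [-3.141, -0.0, 2.717]
ft_force: [-0.4, 0.5, -0.2]
grip_width: 36.9
finger_force: 9.7
t 9.85 uw [-1.8 -0.3] z 28.7 rot [-3.141 -0.     2.717] f [-0.4  0.5 -0.2] w 36.9 ff 9.7
yaw err deg -0.054226879991202445
```

```bash
python3 -m jog '1 -4 0 0 0;1 -4 0 0 0;1 -4 0 0 0;1 -2 0 0 0;1 0 0 0 0' 15; python3 uw.py
```

```text
time_s: 10.35
ee_pos: [541.7, 105.9, 28.6]
eef_rot: [-3.141, -0.003, 2.718]
ft_force: [-5.4, 2.8, 3.1]
grip_width: 36.6
finger_force: 18.1
t 10.35 uw [-13.9   0.1] z 28.6 rot [-3.141e+00 -3.000e-03  2.718e+00] f [-5.4  2.8  3.1] w 36.6 ff 18.1
yaw err deg -0.023658017731068078
```

```bash
python3 -m jog '1 -1 0 0 0;1 0 0 0 0'|sed -n 4p; python3 uw.py; python3 - <<'E'
from h import *
s=cap("scene")
cv2.imwrite("pics/draw.png",cv2.resize(cv2.cvtColor(s["color"],4)[180:240,225:305],(640,480),interpolation=cv2.INTER_CUBIC))
h=cv2.cvtColor(s["color"],cv2.COLOR_RGB2HSV);m=(h[...,1]>170)&((h[...,0]<6)|(h[...,0]>172))&(h[...,2]>90)
m[:, :225]=0;m[:,305:]=0;m[:180]=0;m[240:]=0;yx=np.argwhere(m);i=yx[:,1].argsort()[:6];print(yx[i])
E
```

```text
ft_force: [-7.0, 3.2, 5.5]
t 10.55 uw [-13.9   0.1] z 28.6 rot [-3.141 -0.005  2.718] f [-7.   3.2  5.5] w 36.9 ff 18.9
yaw err deg -1.01210311371667e-05
[[205 237]
 [204 237]
 [204 238]
 [205 238]
 [206 238]
 [207 238]]
```

View pics/draw.png

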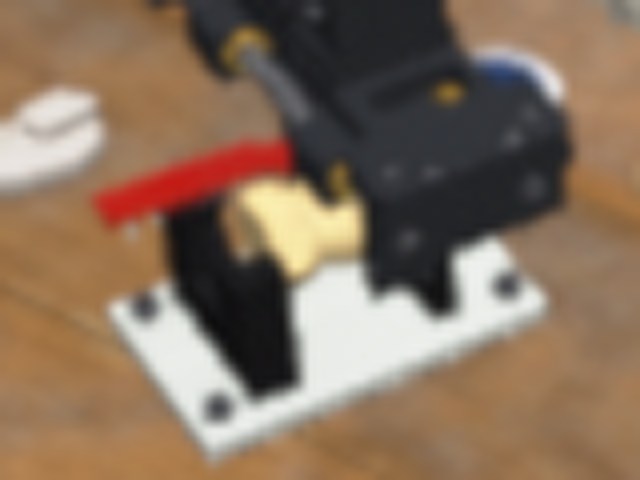

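The valve moved out about 12 mm with the fingers: the lever tip shifted about 4 px to crop (105,210), and the fingers now bear lightly on the saddle. Next I back off a hair and lift.

The jog can't tilt the tool, and the bore has to pitch up about 0.31 rad. So I'll turn the valve in a light grip by pressing its nose on the socket holder's top edge from behind, with tail and lever hanging free.

```bash
python3 -m jog '1 1 0 0 0;1 0 0 0 0;1 0 0 -5 0;1 0 0 -15 0;1 0 0 -25 0' 30|sed -n 4,6p; python3 -m jog '1 0 0 -25 0;1 0 0 0 0;1 0 0 0 0'|sed -n 4,6p; python3 uw.py
cat > lev.py <<'E'
# pitch of the valve from its lever: pivot known from the grip, red tip seen in the scene view
from h import *
import sys
c=cap("scene");o=robot.observe();g=o["ee_pos"]+[0,0,19];y=o["eef_rot"][2]-np.pi
h=cv2.cvtColor(c["color"],cv2.COLOR_RGB2HSV);m=((h[...,1]>170)&((h[...,0]<6)|(h[...,0]>172))&(h[...,2]>80)).astype(np.uint8)
q=proj(c,g)[0];mm=m*0;x0,y0=int(q[0])-70,int(q[1])-60;mm[y0:y0+110,x0:x0+110]=m[y0:y0+110,x0:x0+110]
k=max(cv2.findContours(mm,0,1)[0],key=cv2.contourArea)[:,0].astype(float)
print("grip px",q,"red area",mm.sum())
f=np.array([np.cos(y),np.sin(y),0]);n=np.array([-f[1],f[0],0])
tip=k[k[:,0]<=k[:,0].min()+2.5].mean(0)
print("tip px",tip)
oo,d=ray(c,*tip);X=oo+d*((g-oo)@n)/(d@n);v=X-g;a,b=v@f,v[2]
print("tip fore/up",a,b,"r",np.hypot(a,b),"pitch up",np.arctan2(b,-a)*-1+np.arctan2(40,85))
E
python3 lev.py
```

```text
ft_force: [1.0, -0.3, -3.6]
grip_width: 36.2
finger_force: 29.6
ft_force: [-0.3, -0.1, -4.4]
grip_width: 36.8
finger_force: 29.6
t 11.4 uw [-17.3  -0. ] z 99.6 rot [3.140e+00 3.000e-03 2.716e+00] f [-0.3 -0.1 -4.4] w 36.8 ff 29.6
yaw err deg -0.1043624772235181
grip px [267.46343757 185.03167128] red area 106
tip px [235.16666667 182.83333333]
tip fore/up -84.76877442738868 44.169845004310304 r 95.58619317467507 pitch up -0.040512839778433785
```

```bash
python3 -m jog '1 25 0 0 0;1 30 0 0 0;1 18 0 0 0;1 0 0 20 0;1 0 0 10 0' 12|sed -n 4,6p; python3 -m jog '1 0 0 2 0;1 0 0 0 0;1 0 0 0 0'|sed -n 4,6p; python3 uw.py; python3 lev.py
```

```text
ft_force: [0.4, 0.0, -3.4]
grip_width: 36.9
finger_force: 12.1
ft_force: [0.5, 0.1, -3.1]
grip_width: 37.0
finger_force: 12.1
t 12.25 uw [56.6 -0.1] z 66.8 rot [3.141 0.    2.716] f [ 0.5  0.1 -3.1] w 37.0 ff 12.1
yaw err deg -0.09170385123951824
grip px [243.23874397 204.12616744] red area 77
tip px [210.16666667 203.83333333]
tip fore/up -82.70071273696401 40.88234107840081 r 92.25385465796288 pitch up -0.01926747011999419
```

Holds at 12 N with no sag. Lower in small steps until contact.

```bash
for i in 1 2 3; do :; done; python3 -m jog '1 0 0 2 0;1 0 0 2 0;1 0 0 0 0' 8|sed -n 4p; python3 uw.py|head -1; python3 lev.py|tail -1; python3 -m jog '1 0 0 2 0;1 0 0 2 0;1 0 0 0 0'|sed -n 4p; python3 uw.py|head -1; python3 lev.py|tail -1;python3 -m jog '1 0 0 2 0;1 0 0 1 0;1 0 0 0 0'|sed -n 4p; python3 uw.py|head -1; python3 lev.py|tail -1
```

```text
ft_force: [-0.1, -0.4, -2.8]
t 12.6 uw [57.2 -0.1] z 62.6 rot [ 3.142 -0.     2.717] f [-0.1 -0.4 -2.8] w 37.1 ff 8.2
tip fore/up -83.10554469927382 39.84067148680842 r 92.1618720745341 pitch up -0.007188392819877432
ft_force: [-0.4, -1.2, -2.5]
t 12.95 uw [57.4 -0.1] z 58.5 rot [-3.141 -0.     2.717] f [-0.4 -1.2 -2.5] w 37.0 ff 8.2
tip fore/up -85.0853517442929 37.20171558836563 r 92.8627197758481 pitch up 0.027660293821598625
ft_force: [-2.2, 0.8, 0.1]
t 13.3 uw [58.1 -0.3] z 55.5 rot [-3.141e+00 -1.000e-03  2.718e+00] f [-2.2  0.8  0.1] w 37.2 ff 8.0
tip fore/up -90.20513904359271 23.23324953621521 r 93.14907940439313 pitch up 0.18776123462560257
```

Pitching works (0.19 already). A little more.

```bash
python3 -m jog '1 0 0 1 0;1 0 0 0.5 0;1 0 0 0 0'|sed -n 4p; python3 uw.py|head -1; python3 lev.py|tail -1
```

```text
ft_force: [-4.6, 1.1, -1.2]
t 13.65 uw [57.7 -0.2] z 54.1 rot [-3.141e+00 -1.000e-03  2.717e+00] f [-4.6  1.1 -1.2] w 37.0 ff 8.0
tip fore/up -92.2641882486284 15.762573956401752 r 93.6009571046652 pitch up 0.2706344479203927
```

```bash
python3 -m jog '1 0 0 1 0;1 0 0 0 0'|sed -n 4p; python3 lev.py|tail -1; python3 -m jog '1 0 0 0 0;1 0 0 0 0;1 0 0 0 0;1 0 0 0 0' 40|tail -1;python3 -m jog '1 0 0 -10 0;1 0 0 -40 0;1 0 0 -40 0;1 0 0 0 0;1 0 0 0 0'|sed -n 4,6p; python3 uw.py; python3 lev.py
```

```text
ft_force: [-3.8, 0.8, -1.7]
tip fore/up -93.60584865621142 9.804698765779222 r 94.11794207555343 pitch up 0.33547863566221653
finger_force: 40.0
ft_force: [-0.3, -0.7, -4.1]
grip_width: 36.1
finger_force: 40.0
t 14.85 uw [55.7  0.6] z 144.3 rot [3.139e+00 3.000e-03 2.716e+00] f [-0.3 -0.7 -4.1] w 36.1 ff 40.0
yaw err deg -0.11066611968285352
grip px [239.50753203 181.04884152] red area 152
tip px [203.         189.66666667]
tip fore/up -91.50233036296002 13.571961054399281 r 92.50337609360216 pitch up 0.29259248380634156
```

Bore pitched about 0.3 with a firm 40 N grip. Carry to the lens, stopping a bit short.

```bash
python3 -m jog '1 -6 -12 0 0;1 -14 -26 0 0;1 -17 -33 0 0;1 -17 -33 0 0;1 -17 -33 0 0'|sed -n 2p; python3 -m jog '1 -17 -33 0 0;1 -17 -33 0 0;1 -17 -33 0 0;1 -14 -26 0 0;1 -6 -12 0 0'|sed -n 2p; python3 -m jog '1 0 0 0 -5;1 0 0 0 -5;1 0 0 0 -5;1 0 0 0 0;1 0 0 0 0'; python3 lev.py
```

```text
ee_pos: [483.9, -21.7, 141.8]
ee_pos: [491.5, -178.0, 141.6]
time_s: 16.4
ee_pos: [492.8, -172.7, 142.5]
eef_rot: [3.141, -0.002, 2.978]
ft_force: [-0.4, -0.0, -4.4]
grip_width: 35.8
finger_force: 40.0
grip px [351.73947104 225.18743733] red area 359
tip px [321.16666667 244.33333333]
tip fore/up -99.73782747273778 18.914967564380788 r 101.51556642674652 pitch up 0.2524214771462813
```

```bash
python3 -m jog '1 -5 -16 0 0;1 -6 -20 0 0;1 -5 -16 1 0;1 -3 -9 0 0;1 0 0 0 0'|sed -n 2p;python3 -m jog '1 0 0 0 0;1 0 0 0 0'; python3 lev.py; python3 - <<'E'
from h import *
s=cap("scene");t=cap("top")
def cr(c,x,y,w,h):return cv2.resize(cv2.cvtColor(c["color"],4)[y:y+h,x:x+w],(400,450),interpolation=cv2.INTER_CUBIC)
cv2.imwrite("pics/fin.png",np.hstack([cr(s,345,155,80,90),cr(t,345,115,80,90)]))
E
```

```text
ee_pos: [502.0, -237.8, 141.9]
time_s: 17.15
ee_pos: [502.3, -234.9, 142.2]
eef_rot: [3.141, -0.0, 2.981]
ft_force: [0.3, -0.3, -3.2]
grip_width: 35.8
finger_force: 40.0
grip px [379.43795115 233.88238134] red area 511
tip px [350.         254.16666667]
tip fore/up -101.73371142018051 20.99727053071109 r 103.87797364727729 pitch up 0.2363061692845357
```

View pics/fin.png

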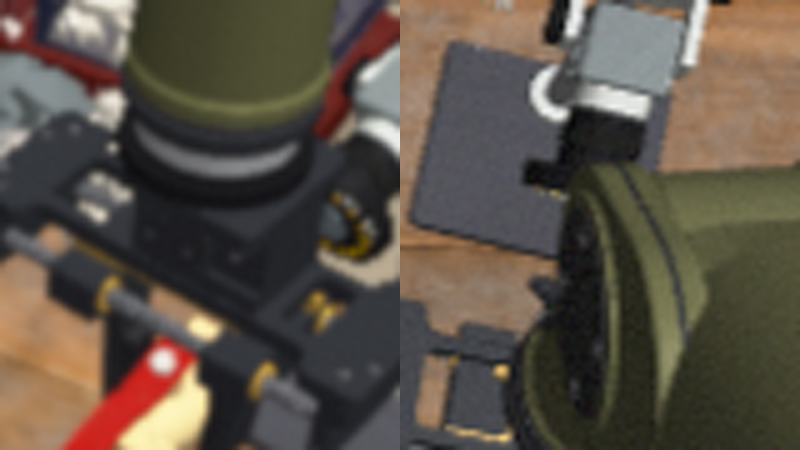

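The scene half shows the pivot screw at crop (163,360) and the lever running toward the lower left, with the lens clear of the gripper. The lever is seen nearly end-on here, so I'll compare its projected end corners and screw with the mask.

```bash
python3 - <<'E'
from h import *
np.set_printoptions(precision=1,suppress=True)
c=cap("scene");o=robot.observe();g=o["ee_pos"]+[0,0,19];y=o["eef_rot"][2]-np.pi
h=cv2.cvtColor(c["color"],cv2.COLOR_RGB2HSV);m=((h[...,1]>170)&((h[...,0]<6)|(h[...,0]>172))&(h[...,2]>80)).astype(np.uint8)
m[:, :330]=0;m[:,400:]=0;m[:215]=0;m[290:]=0
k=max(cv2.findContours(m,0,1)[0],key=cv2.contourArea)
print("poly",cv2.approxPolyDP(k,1.5,True)[:,0].tolist())
print("g",g,"yaw",y)
for p in(.2,.25,.3,.35):
    f=np.array([np.cos(y)*np.cos(p),np.sin(y)*np.cos(p),np.sin(p)]);l=np.array([-np.sin(y),np.cos(y),0]);u=np.cross(f,l)
    print(p,"screw",proj(c,g+36*u),"end L,R top",proj(c,np.array([g-85*f+8.5*l+41.5*u,g-85*f-8.5*l+41.5*u])).ravel())
E
```

```text
poly [[383, 226], [380, 224], [381, 229], [378, 231], [373, 227], [350, 255], [355, 258]]
g [ 502.3 -235.7  161.3] yaw -0.1616028310815114
0.2 screw [[379.4 223.9]] end L,R top [350.2 248.3 357.  252.6]
0.25 screw [[378.9 224.5]] end L,R top [349.7 250.1 356.5 254.5]
0.3 screw [[378.3 225.1]] end L,R top [349.4 251.9 356.1 256.3]
0.35 screw [[377.8 225.7]] end L,R top [349.  253.7 355.8 258.1]
```

Screw and end corners agree with pitch ≈ 0.32. That puts the mouth at about (−81, +1, 0) mm in the lens frame, square within tolerance and at rest. Handing in.

```bash
python3 -m jog '1 0 0 0 0;1 0 0 0 0;1 0 0 0 0' | sed -n 2,6p; python3 -c "
from plant import robot
print(robot.close_job())"
```

```text
ee_pos: [502.3, -236.4, 142.2]
eef_rot: [3.142, -0.0, 2.979]
ft_force: [-0.0, -0.0, -4.1]
grip_width: 36.0
finger_force: 40.0
the job is handed in; nothing more can be done
None
```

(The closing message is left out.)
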